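Put the stirrer collars back on their keyed posts

ROBOT

A 6-joint arm with a two-finger parallel gripper is mounted at the origin on the work surface. World frame = base frame: x ahead of the robot, y to its left, z up, the work surface at z = 0. Lengths are in mm, angles in rad, forces in N, time in s.
With the tool pointing down it reaches from about 400 to 925 mm from the base axis. Payload 12.5 kg.
Tool frame: the origin (TCP) lies at the very end of the fingers, on their centre line; the grasp point (between the pads) lies 19 mm behind it; z points along the fingers, y is the direction in which the jaws open and shut (so a half turn about z gives the same grasp; the last joint's range is limited). The gripper opens to 95 mm and grips with 3 to 60 N. Pads are 20 mm wide; open, the fingers measure 119 mm over their backs; the gripper's body (75 mm by 180 mm) begins 59 mm behind the grasp point.
Start: joints at [-1.394, 0.491, 1.559, -0, 1.092, -0.106], TCP at [174.427, -600.188, 185.661] pointing down, gripper open.
Joint ranges: [-3.1, 3.1], [-0.84, 2.19], [0.05, 2.79], [-1.13, 4.28], [0.06, 2.93], [-2.69, 2.69]. Speed limits (rad/s): [2.22, 2.22, 2.79, 3.14, 3.14, 3.14].

INTERFACE

Orientations are given as [roll, pitch, yaw] about the fixed x, y, z axes, in that order (R = Rz(yaw) Ry(pitch) Rx(roll)).
In Python, from cell import env, read_camera, get_calibration gives the robot as it stands.
- The arm moves only by the tool arm_command, never from a script. Its argument "targets" is a list of rows, each a list of 3 entries, a list of its own where there are three numbers: the turn, a rotation vector about the tool's x, y, z in rad, then the shift along the tool's x, y, z in m, then the closure in counts, from 0 (fully open) to 255 (shut). In form: [[[rx, ry, rz], [tx, ty, tz], fingers], ...]. A call has 1 to 8 rows; each row is the pose to reach, as a shift and turn from the pose commanded when the call began, along the tool's axes at that moment; what a row does not reach only later rows make up. A row lasts 1/10 s, in which the tool goes at most 50 mm and 8.59 degrees, less where a joint would pass 70% of its speed; a pose out of reach is approached as far as the arm can. A call with a gripper value outside its range is refused whole. The fingers move at their own pace and stop on an object; the grip force is fixed at half the most. Time passes only in rows, so rows that repeat a pose let the fingers close. It gives the time, the measured TCP pose, the force and the opening at its end, in the units of the state.
- env.state(): the state, without advancing time (a new reading comes with each control period).
- read_camera(name): name is "side" or "top"; returns (picture, depth): 480x640x3 uint8, blue, green, red; 480x640 float32, mm along the optical axis (not along the pixel's ray), 0 where there is no reading.
- get_calibration(name): a dict with "vfov" (degrees; the focal length in pixels is half the picture's height over the tangent of half this angle, whatever the lens; pixels are square), "cx", "cy" (the principal point, pixels), "world_from_camera" (4x4, takes a point from camera to world coordinates). Camera axes: x right, y down, z forward; pixel columns grow to the right and rows downward; lengths in mm; the calibration is good to about 2 mm. A picture is of the moment at which its call begins. get_calibration takes no time and is no camera call.
- env.job_done(): hands the job in, once; it reports no verdict.
The state is a dict: "t": time; "joints": joint angles; "qvel": joint speeds; "tau": joint torques, N m; "eef_pos": TCP position; "tcp_rot": TCP orientation; "ft_force": force on the tool from outside, world axes, zero at the start; "moment": the same for the moment, N m; "opening": opening from 0.0 (shut) to 1.0 (fully open).
Only numpy, scipy, OpenCV 4.12 (cv2) and the standard library are available. Lean on these libraries where they do the work, as an engineer would, in place of code of your own. Each camera call takes 0.05 s, during which the arm holds its last target.

TASK

The reactor's four washed stirrer collars lie about on the bench: put each one back on the keyed post whose base plate has the same outline as the collar (round, square, hexagonal, oblong). Turn each collar so that the flat of its D-shaped hole matches the flat of the post, lower it until it lies flat on the base plate, and let go. Do not knock over or push aside the glass beaker and the flask.

Things in the scene. Friction and masses are not known exactly. Their poses are not given: they have to be found in the camera images.
- collar_round: loose white plastic collar, round outside, 60 mm diameter; 28 mm high, about 110 g, D-shaped hole right through. Origin: centre of the underside, on the axis of the hole's arc; z up. Hole: circle of 16.5 mm radius cut off by a flat 4 mm from the axis on the +x side (thick part of the collar on +x). Lies flat at the start; grip it across y.
- collar_square: loose white plastic collar, square outside, 48 x 48 mm, faces square to its x and y; 28 mm high, about 110 g, D-shaped hole right through. Origin: centre of the underside, on the axis of the hole's arc; z up. Hole: circle of 16.5 mm radius cut off by a flat 4 mm from the axis on the +x side (thick part of the collar on +x). Lies flat at the start; grip it across y.
- collar_hexagon: loose white plastic collar, hexagonal outside, 54 mm across flats, two flats facing +y and -y; 28 mm high, about 110 g, D-shaped hole right through. Origin: centre of the underside, on the axis of the hole's arc; z up. Hole: circle of 16.5 mm radius cut off by a flat 4 mm from the axis on the +x side (thick part of the collar on +x). Lies flat at the start; grip it across y.
- collar_oblong: loose white plastic collar, oblong rectangular outside, 80 mm along its x and 44 mm along its y; 28 mm high, about 110 g, D-shaped hole right through. Origin: centre of the underside, on the axis of the hole's arc; z up. Hole: circle of 16.5 mm radius cut off by a flat 4 mm from the axis on the +x side (thick part of the collar on +x). Lies flat at the start; grip it across y.
- post_round: fixed post on a dark plate, round, 72 mm diameter, 4 mm thick. Origin: plate's underside, axis of the post's arc; z up. Steel post, top 38 mm over the bench: circle of 14 mm radius cut off by a flat 1 mm from the axis on +x; top 10 mm tapers. Collar fits only with its x along the post's x (+-12 deg), 2.5 mm play; home: underside 4 mm over the bench.
- post_square: fixed post on a dark plate, square, 60 x 60 mm, sides along its x and y, 4 mm thick. Origin: plate's underside, axis of the post's arc; z up. Steel post, top 38 mm over the bench: circle of 14 mm radius cut off by a flat 1 mm from the axis on +x; top 10 mm tapers. Collar fits only with its x along the post's x (+-12 deg), 2.5 mm play; home: underside 4 mm over the bench.
- post_hexagon: fixed post on a dark plate, hexagonal, 66 mm across flats, two sides facing +y and -y, 4 mm thick. Origin: plate's underside, axis of the post's arc; z up. Steel post, top 38 mm over the bench: circle of 14 mm radius cut off by a flat 1 mm from the axis on +x; top 10 mm tapers. Collar fits only with its x along the post's x (+-12 deg), 2.5 mm play; home: underside 4 mm over the bench.
- post_oblong: fixed post on a dark plate, oblong rectangular, 92 mm along its x and 56 mm along its y, 4 mm thick. Origin: plate's underside, axis of the post's arc; z up. Steel post, top 38 mm over the bench: circle of 14 mm radius cut off by a flat 1 mm from the axis on +x; top 10 mm tapers. Collar fits only with its x along the post's x (+-12 deg), 2.5 mm play; home: underside 4 mm over the bench.
- beaker: clear glass beaker, 68 mm diameter, 90 mm high, a fragile bystander on the bench; origin at the centre of its underside
- flask: clear glass conical flask, 51 mm diameter at the foot, 83 mm high, a fragile bystander on the bench; origin at the centre of its underside

How it is judged (in metres and radians):
At the end, for the whole second after the job is handed in: Every collar is on the post with its own outline, its axis within 7 mm of the post's and its x axis within 0.45 rad of the post's, lying flat (tilt under 0.1 rad) with its underside no more than 3 mm above the base plate, released and at rest (horizontal distance between collar_round and post_round below 0.007 m and z of collar_round in the frame of post_round below 0.007 m and angle between each of collar_round, collar_square, collar_hexagon, collar_oblong's own z axis and vertical below 0.1 rad and angle between the x axis of collar_round and the x axis of post_round, either way round below 0.45 rad and linear speed of each of collar_round, collar_square, collar_hexagon, collar_oblong below 0.02 m/s and contact force between each of collar_round, collar_square, collar_hexagon, collar_oblong and the fingers below 0.1 N and horizontal distance between collar_square and post_square below 0.007 m and z of collar_square in the frame of post_square below 0.007 m and angle between the x axis of collar_square and the x axis of post_square, either way round below 0.45 rad and horizontal distance between collar_hexagon and post_hexagon below 0.007 m and z of collar_hexagon in the frame of post_hexagon below 0.007 m and angle between the x axis of collar_hexagon and the x axis of post_hexagon, either way round below 0.45 rad and horizontal distance between collar_oblong and post_oblong below 0.007 m and z of collar_oblong in the frame of post_oblong below 0.007 m and angle between the x axis of collar_oblong and the x axis of post_oblong, either way round below 0.45 rad); the robot touches nothing.
It fails at once if the glass beaker is knocked over or pushed more than 30 mm (distance of beaker from where it was at the start of the episode above 0.03 m or angle between beaker's own z axis and vertical above 0.35 rad).
It fails at once if the glass flask is knocked over or pushed more than 30 mm (distance of flask from where it was at the start of the episode above 0.03 m or angle between flask's own z axis and vertical above 0.35 rad).
It also fails if it takes over 120 s, if anything falls off the work surface, if the arm or the gripper's body presses on something with over 40 N, if the wrist force passes 120 N, or if a joint passes its speed limit or range.

## Working session

There is one attempt and no reset: what is moved stays moved. The work goes in short steps, Python scripts to look and compute and a tool call to move; the robot and the scene stay as the last step left them, time stands still between calls to the robot, and variables do not carry over. Pictures are saved under pics/ and viewed, and the job is handed in when it is done.

Besides the shell and the picture viewer there is one more tool, called as name(argument=value, ...) on one line, values as JSON. arm_command: Moves the arm, as the interface text tells. Its arguments: {"type":"object","properties":{"targets":{"type":"array"}},"required":["targets"]}

```bash
ls; mkdir -p pics; python3 - <<'E'
from cell import env, read_camera, get_calibration
import cv2,numpy as np
print(env.state())
for n in("top","side"):
    p,d=read_camera(n); c=get_calibration(n); print(n,c)
    cv2.imwrite(f"pics/{n}0.png",p); np.save(f"pics/{n}0.npy",d)
E
```

```text
pics
{'t': 0.0, 'joints': array([-1.39362728e+00,  4.91570103e-01,  1.55945294e+00,  5.35345820e-06,
        1.09167819e+00, -1.05616400e-01]), 'qvel': array([-0.00072024,  0.00062463,  0.00160579, -0.00186871, -0.00097853,
        0.00066256]), 'tau': array([ 2.17834553e-03, -6.12638283e+01, -2.58178908e+01,  6.93047815e-02,
        4.82777855e-02, -1.26368022e-04]), 'eef_pos': array([ 174.35995014, -599.90356171,  185.05400952]), 'tcp_rot': array([-3.14049075e+00, -1.21587980e-04,  2.82782909e-01]), 'ft_force': array([0.27898888, 0.33195986, 1.16289199]), 'moment': array([ 0.0077868 ,  0.03583151, -0.02145911]), 'opening': 1.0004740930173208}
top {'vfov': 49.22154839384909, 'cx': 320.92984583072354, 'cy': 246.3116179972784, 'world_from_camera': array([[-2.40080200e-02, -9.97410490e-01,  6.77932879e-02,
         4.25098391e+02],
       [-9.99710917e-01,  2.40411060e-02, -3.27885018e-04,
        -1.67999819e+01],
       [-1.30278966e-03, -6.77815618e-02, -9.97699335e-01,
         1.14058359e+03],
       [ 0.00000000e+00,  0.00000000e+00,  0.00000000e+00,
         1.00000000e+00]])}
side {'vfov': 53.49495993766185, 'cx': 313.6750229627838, 'cy': 244.87084508657105, 'world_from_camera': array([[-9.71972228e-01, -1.36783463e-01,  1.91207408e-01,
         2.73028627e+02],
       [-2.34223048e-01,  4.93402474e-01, -8.37671512e-01,
         9.58156538e+02],
       [ 2.02374024e-02, -8.58978628e-01, -5.11611341e-01,
         6.32160867e+02],
       [ 0.00000000e+00,  0.00000000e+00,  0.00000000e+00,
         1.00000000e+00]])}
```

View pics/top0.png

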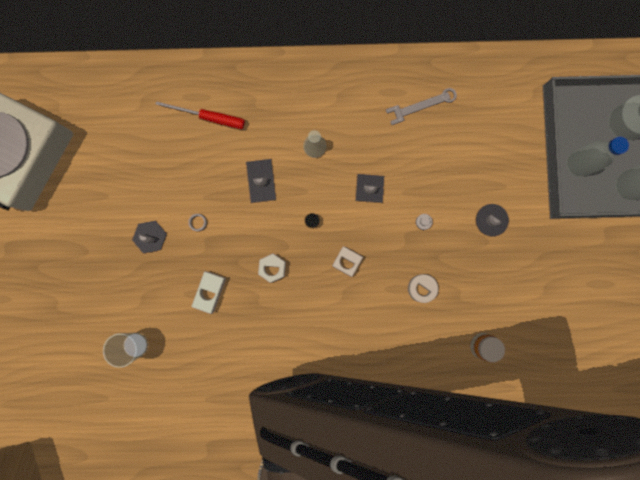

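View pics/side0.png

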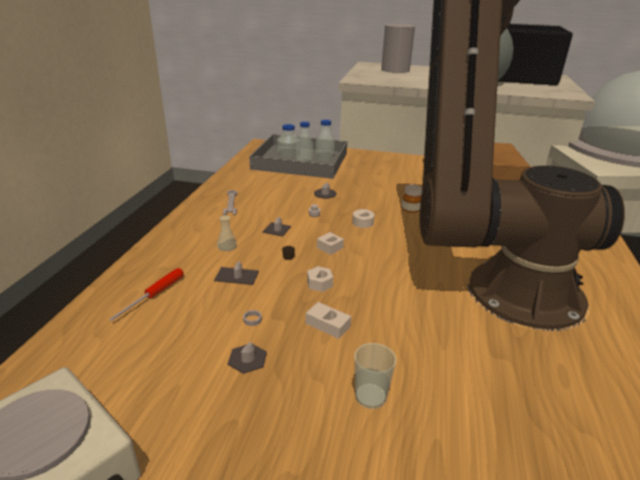

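The top picture shows the posts: oblong (261,181), square (370,188), round (492,220), hexagon (149,237). The collars are oblong (208,292), hexagon (272,268), square (348,262) and round (424,289). The flask is at about (315,145) and the beaker at about (125,347). Next I'll zoom in and measure.

```bash
python3 - <<'E'
import cv2,numpy as np
p=cv2.imread("pics/top0.png")
a=p[220:320,185:285];b=p[220:320,320:445][:, :125]
cv2.imwrite("pics/z1.png",cv2.resize(p[235:320,185:285],None,fx=8,fy=8,interpolation=cv2.INTER_CUBIC)[:600])
cv2.imwrite("pics/z2.png",cv2.resize(p[240:310,325:445],None,fx=6,fy=6,interpolation=cv2.INTER_CUBIC))
g=cv2.convertScaleAbs(p,alpha=2.,beta=0)
cv2.imwrite("pics/z3.png",cv2.resize(g[150:260,125:285],None,fx=5,fy=5,interpolation=cv2.INTER_CUBIC))
cv2.imwrite("pics/z4.png",cv2.resize(g[160:250,350:520],None,fx=4.7,fy=4.7,interpolation=cv2.INTER_CUBIC))
E
```

```text
(no output)
```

View pics/z1.png

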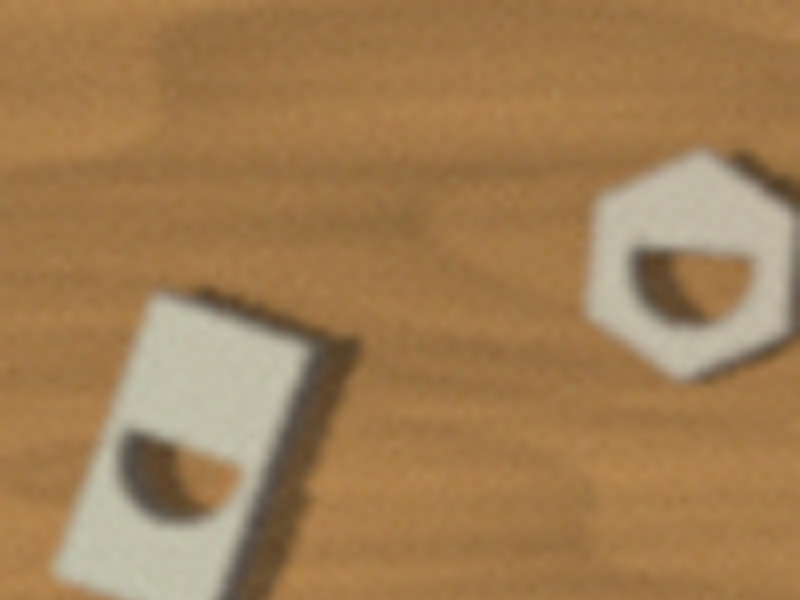

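View pics/z2.png

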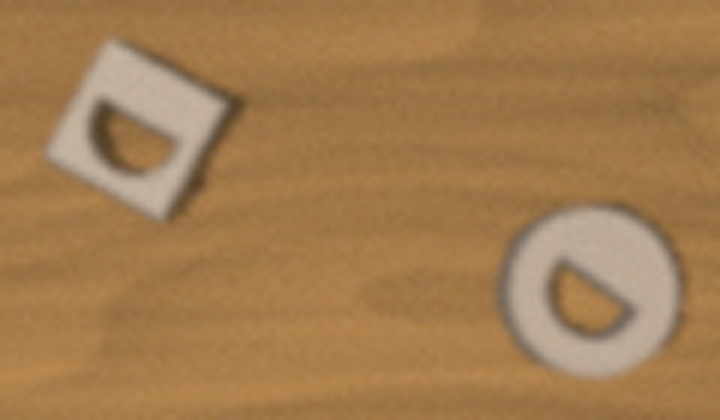

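View pics/z3.png

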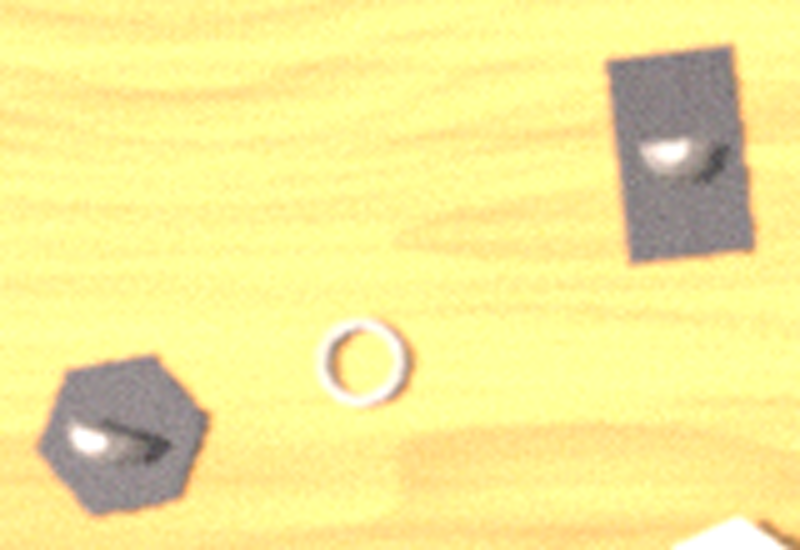

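View pics/z4.png

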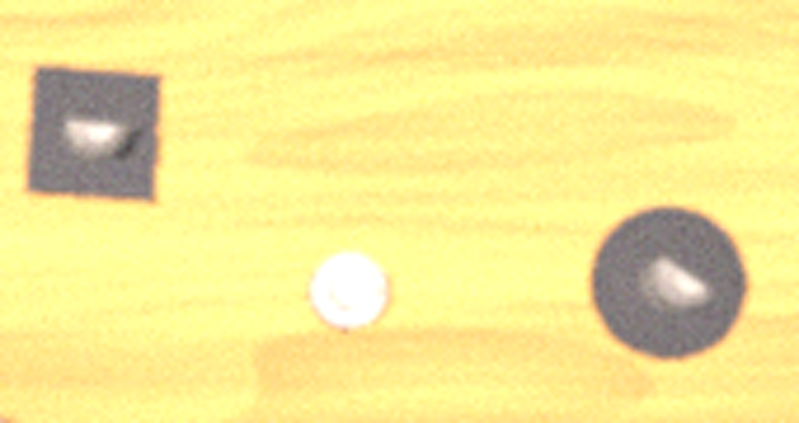

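```bash
cat > h.py <<'E'
import cv2,numpy as np
from cell import env, read_camera, get_calibration
def cam(n):
    c=get_calibration(n); f=240/np.tan(np.radians(c['vfov']/2))
    K=np.array([[f,0,c['cx']],[0,f,c['cy']],[0,0,1]]); return K,np.array(c['world_from_camera'])
def proj(n,P):
    K,W=cam(n); P=np.atleast_2d(P).astype(float); C=(P-W[:3,3])@W[:3,:3]; q=C@K.T; return q[:,:2]/q[:,2:]
def unproj(n,uv,z):
    K,W=cam(n); uv=np.atleast_2d(uv).astype(float)
    r=np.c_[uv,np.ones(len(uv))]@np.linalg.inv(K).T@W[:3,:3].T
    s=(z-W[2,3])/r[:,2]; return W[:3,3]+s[:,None]*r
def cloud(n,d):
    K,W=cam(n); v,u=np.mgrid[0:480,0:640]
    r=np.stack([u,v,np.ones_like(u)],-1)@np.linalg.inv(K).T
    return (r*d[...,None])@W[:3,:3].T+W[:3,3]
def rect(n,img,x0,y0,size,z,mpp=0.5):
    """top view: image up=+x, right=-y; centre (x0,y0)"""
    N=int(size/mpp); r,c=np.mgrid[0:N,0:N]
    X=x0-(r-N/2)*mpp; Y=y0-(c-N/2)*mpp
    uv=proj(n,np.stack([X.ravel(),Y.ravel(),np.full(X.size,z)],1)).astype(np.float32)
    return cv2.remap(img,uv[:,0].reshape(N,N),uv[:,1].reshape(N,N),cv2.INTER_CUBIC)
E
python3 - <<'E'
from h import *
d=np.load("pics/top0.npy");p=cv2.imread("pics/top0.png")
C=cloud("top",d)
for n,(u,v) in dict(table=(330,310),table2=(220,230),obl=(213,281),hexa=(272,259),sq=(345,253),rnd=(425,278),ppl=(261,195),hexpl=(149,248),rpl=(500,228)).items():
    w=C[v-2:v+3,u-2:u+3].reshape(-1,3); print(n,np.median(w,0).round(1),w[:,2].std().round(2))
for n,(u,v,z) in dict(c_round=(424,289,28),c_square=(348,262,28),c_hexagon=(272,268,28),c_oblong=(208,292,28),p_round=(492,220,4),p_square=(370,188,4),p_hexagon=(149,237,4),p_oblong=(261,181,4),beaker=(120,350,0),flask=(316,150,0)).items(): print(n,unproj("top",(u,v),z)[0].round(1))
E
```

```text
table [ 3.64e+02 -3.35e+01  2.00e-01] 1.49
table2 [543.5 202.3   1.4] 2.38
obl [432.5 213.4  29.1] 1.81
hexa [476.3  87.4  29. ] 1.95
sq [485.2 -68.   29.3] 2.34
rnd [ 428.1 -235.8   28.9] 1.99
ppl [617.4 111.    5.2] 222.51
hexpl [507.5 356.    5.9] 1.66
rpl [ 533.  -407.9    4.4] 2.35
c_round [ 404.9 -233.    28. ]
c_square [465.9 -73.8  28. ]
c_hexagon [457.1  87.8  28. ]
c_oblong [409.6 224.1  28. ]
p_round [ 550.8 -391.5    4. ]
p_square [ 627.7 -127.7    4. ]
p_hexagon [531.7 356.7   4. ]
p_oblong [649.  110.8   4. ]
beaker [289.2 420.9   0. ]
flask [716.1 -11.4   0. ]
```

```bash
cat > fit.py <<'E'
from h import *
from scipy.optimize import minimize
def outline(kind,X,Y,big):
    g=6 if big else 0
    if kind=='round': return 30+g-np.hypot(X,Y)
    if kind=='square': return 24+g-np.maximum(abs(X),abs(Y))
    if kind=='oblong': return np.minimum(40+g-abs(X),22+g-abs(Y))
    if kind=='hexagon':
        a=27+g; return a-np.max([abs(X*np.cos(t)+Y*np.sin(t)) for t in np.radians([30,90,150])],0)
def hole(X,Y): return np.minimum(16.5-np.hypot(X,Y),4-X)
def fit(mask,kind,big,x0,y0,z,n='top',yaws=None):
    S=130 if not big else 140
    im=cv2.GaussianBlur(rect(n,mask.astype(np.float32),x0,y0,S,z,1.0),(0,0),.7)
    N=im.shape[0]; r,c=np.mgrid[0:N,0:N]; GX=x0-(r-N/2); GY=y0-(c-N/2)
    def cost(q):
        dx,dy=GX-q[0],GY-q[1]; X=dx*np.cos(q[2])+dy*np.sin(q[2]); Y=-dx*np.sin(q[2])+dy*np.cos(q[2])
        s=outline(kind,X,Y,big)
        if not big: s=np.minimum(s,-hole(X,Y))
        t=1/(1+np.exp(-s/1.0))
        return ((t-im)**2).sum()
    res=[]
    for yw in (np.radians(np.arange(-180,180,15)) if yaws is None else yaws):
        o=minimize(cost,[x0,y0,yw],method='Nelder-Mead',options=dict(initial_simplex=[[x0,y0,yw],[x0+5,y0,yw],[x0,y0+5,yw],[x0,y0,yw+.15]],xatol=.02,fatol=.1))
        res.append((o.fun,*o.x))
    return min(res),im
COL=dict(round=(404.9,-233),square=(465.9,-73.8),hexagon=(457.1,87.8),oblong=(409.6,224.1))
POST=dict(round=(550.8,-391.5),square=(627.7,-127.7),hexagon=(531.7,356.7),oblong=(649,110.8))
def masks(p):
    f=p.astype(np.float32); v=f.max(2); s=1-f.min(2)/np.maximum(v,1)
    white=np.clip((0.38-s)/.15,0,1)*np.clip((v-110)/40,0,1)
    dark=np.clip((0.45-s)/.2,0,1)
    return white,dark
E
python3 - <<'E'
from fit import *
p=cv2.imread("pics/top0.png"); w,dk=masks(p)
for pt in [(213,281),(208,265),(272,259),(261,195),(500,228),(220,230)]: print(pt,p[pt[1],pt[0]])
rows=[]
for k in COL:
    r,im=fit(w,k,False,*COL[k],28); print('collar',k,np.round(r,2),np.degrees(r[3]).round(1)); a=im
    r2,im2=fit(dk,k,True,*POST[k],4,yaws=np.radians([0,15,30,45,-15,-30]) ); print('post',k,np.round(r2,2),np.degrees(r2[3]).round(1))
    z38=rect('top',cv2.convertScaleAbs(p,alpha=2),r2[1],r2[2],100,38,.5)
    z4=rect('top',cv2.convertScaleAbs(p,alpha=2),r2[1],r2[2],100,4,.5)
    rows.append(np.vstack([z4,z38, cv2.cvtColor(cv2.resize((np.clip(im,0,1)*255).astype(np.uint8),(200,200)),cv2.COLOR_GRAY2BGR)]))
cv2.imwrite("pics/posts.png",np.hstack(rows))
E
```

```text
(213, 281) [170 190 194]
(208, 265) [ 71 118 156]
(272, 259) [163 184 192]
(261, 195) [66 66 71]
(500, 228) [62 60 67]
(220, 230) [ 82 135 182]
collar round [  39.42  406.88 -231.4    -0.63] -36.0
post round [ 5.8550e+01  5.5161e+02 -3.9124e+02  3.5000e-01] 20.1
collar square [ 35.48 467.88 -71.94  -0.53] -30.5
post square [ 5.9400e+01  6.2808e+02 -1.2666e+02 -1.0000e-01] -5.7
collar hexagon [ 2.9300e+01  4.5777e+02  8.9600e+01 -1.1000e-01] -6.6
post hexagon [ 2.8350e+01  5.3268e+02  3.5668e+02 -3.6000e-01] -20.7
collar oblong [ 3.6460e+01  4.0943e+02  2.2586e+02 -3.6000e-01] -20.7
post oblong [5.1830e+01 6.5048e+02 1.1163e+02 1.0000e-01] 5.8
```

View pics/posts.png

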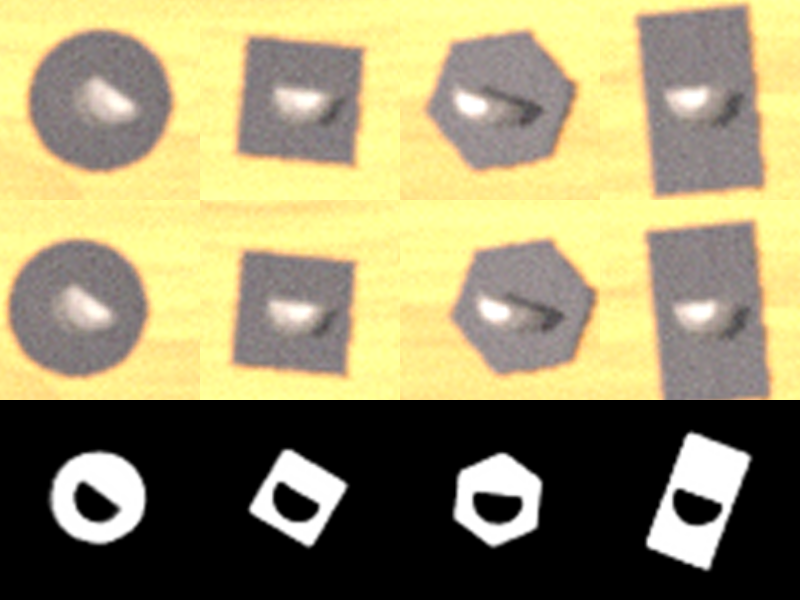

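```bash
python3 - <<'E'
from fit import *
p=cv2.imread("pics/top0.png");s=cv2.imread("pics/side0.png")
t=[]
for k,(x,y) in dict(round=(551.6,-391.2),hexagon=(532.7,356.7)).items():
    im=rect('top',cv2.convertScaleAbs(p,alpha=1.4),x,y,50,38,.125)
    t.append(im)
    # line overlays left out
cv2.imwrite("pics/rz.png",np.hstack(t))
cv2.imwrite("pics/sz.png",np.hstack([cv2.resize(s[a:a+60,b:b+60],(400,400),interpolation=cv2.INTER_CUBIC) for a,b in((160,295),(325,220))]))
# gradient-weighted orientation of upper edge for each post
E
```

```text
(no output)
```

View pics/rz.png

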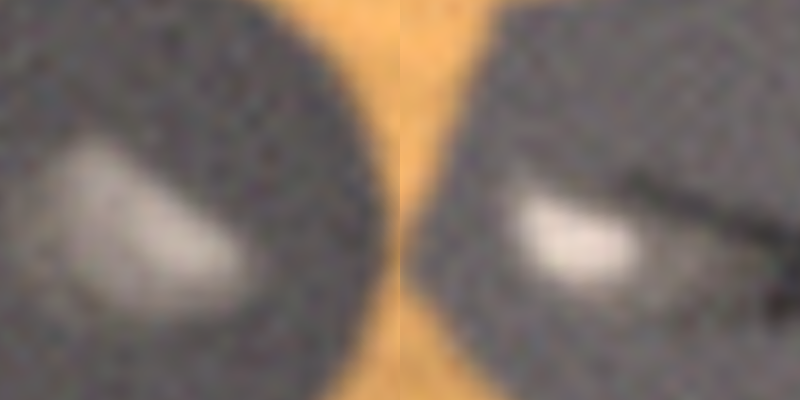

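View pics/sz.png

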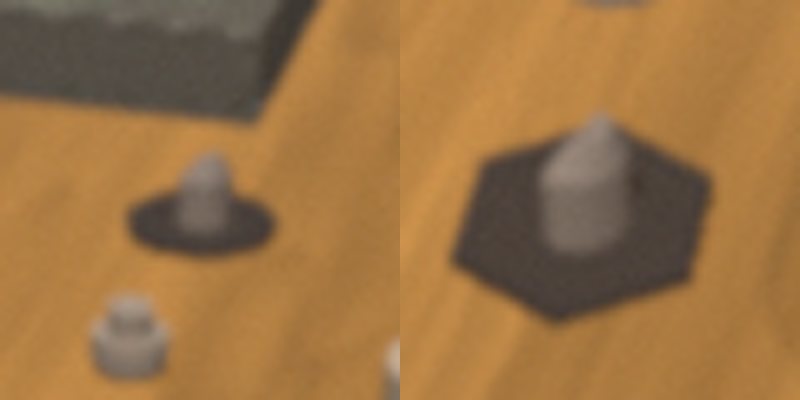

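```bash
cat > mv.py <<'E'
# usage: mv.py x y z yaw  (target from commanded pose in cmd.json) ; prints rz, tx,ty,tz
import sys,json
import numpy as np
from scipy.spatial.transform import Rotation as R
from cell import env
s=env.state(); m=s['eef_pos']; r=s['tcp_rot']
print('t',round(s['t'],2),'meas',m.round(1),'yaw',r.round(3),'F',s['ft_force'].round(1),'op',round(s['opening'],3),'j',s['joints'].round(2))
if len(sys.argv)>1:
    x,y,z,yaw=map(float,sys.argv[1:])
    d=np.array([x,y,z])-m; c,sn=np.cos(r[2]),np.sin(r[2])
    dy=(yaw-r[2]+np.pi)%(2*np.pi)-np.pi
    print('rz %.3f  t %.4f %.4f %.4f'%(-dy,*(np.array([d@[c,sn,0],d@[sn,-c,0],-d[2]])/1000)))
E
python3 mv.py 406.9 -231.4 185 -0.62
```

```text
t 0.1 meas [ 174.4 -599.9  185.1] yaw [-3.141 -0.     0.283] F [ 0.1 -0.  -0.3] op 1.005 j [-1.39  0.49  1.56  0.    1.09 -0.11]
rz 0.903  t 0.3261 -0.2890 0.0001
```

arm_command(targets=[[[0,0,0.903],[0.326,-0.289,0],0],[[0,0,0.903],[0.326,-0.289,0],0],[[0,0,0.903],[0.326,-0.289,0],0],[[0,0,0.903],[0.326,-0.289,0],0],[[0,0,0.903],[0.326,-0.289,0],0],[[0,0,0.903],[0.326,-0.289,0],0],[[0,0,0.903],[0.326,-0.289,0],0],[[0,0,0.903],[0.326,-0.289,0],0]])

```text
t: 0.9
eef_pos: [382.9, -269.1, 185.6]
tcp_rot: [3.142, 0.0, -0.622]
ft_force: [0.7, -0.8, 0.1]
opening: 1.005
```

arm_command(targets=[[[0,0,0],[0,0,0],0],[[0,0,0],[0,0,0],0]])

```text
t: 1.1
eef_pos: [382.8, -270.1, 185.6]
tcp_rot: [3.141, -0.0, -0.617]
ft_force: [-0.3, -0.7, 0.9]
opening: 1.001
```

```bash
python3 mv.py 406.9 -231.4 60 -0.62
```

```text
t 1.1 meas [ 382.8 -270.1  185.6] yaw [ 3.141 -0.    -0.617] F [-0.3 -0.7  0.9] op 1.001 j [-0.76  0.27  1.93 -0.    0.94  1.43]
rz 0.003  t -0.0027 -0.0455 0.1256
```

arm_command(targets=[[[0,0,0],[-0.0027,-0.0455,0.04],0],[[0,0,0],[-0.0027,-0.0455,0.085],0],[[0,0,0],[-0.0027,-0.0455,0.126],0],[[0,0,0],[-0.0027,-0.0455,0.136],0],[[0,0,0],[-0.0027,-0.0455,0.136],0]])

```text
t: 1.6
eef_pos: [405.8, -233.0, 48.9]
tcp_rot: [-3.142, 0.003, -0.622]
ft_force: [0.9, 0.4, -0.1]
opening: 1.001
```

```bash
python3 - <<'E'
from h import *
p,d=read_camera('side'); cv2.imwrite('pics/side1.png',p)
m=env.state()['eef_pos']; yaw=env.state()['tcp_rot'][2]
print(m,yaw)
b=np.array([np.sin(yaw),-np.cos(yaw),0]); a=np.array([np.cos(yaw),np.sin(yaw),0])
q=p.copy()
for s in(-1,1):
  for e in(-10,10):
    for o in (47.5,59.5):
      u=proj('side',m+s*o*b+e*a)[0]; cv2.circle(q,tuple(int(v*1) for v in u.round()),0,(0,0,255),-1)
      print(u)
c=q[130:260,300:440]
cv2.imwrite('pics/side1z.png',cv2.resize(c,None,fx=5,fy=4.5,interpolation=cv2.INTER_NEAREST))
E
```

```text
[ 406.47369054 -233.41902148   50.18985905] -0.6216960151044266
[353.6873606  212.69337562]
[350.52642177 213.95542739]
[348.50539985 210.09351062]
[345.34851889 211.32928053]
[377.5750612  203.15585644]
[380.45612291 202.00554977]
[372.37321181 200.75038864]
[375.25316182 199.62302413]
```

View pics/side1z.png

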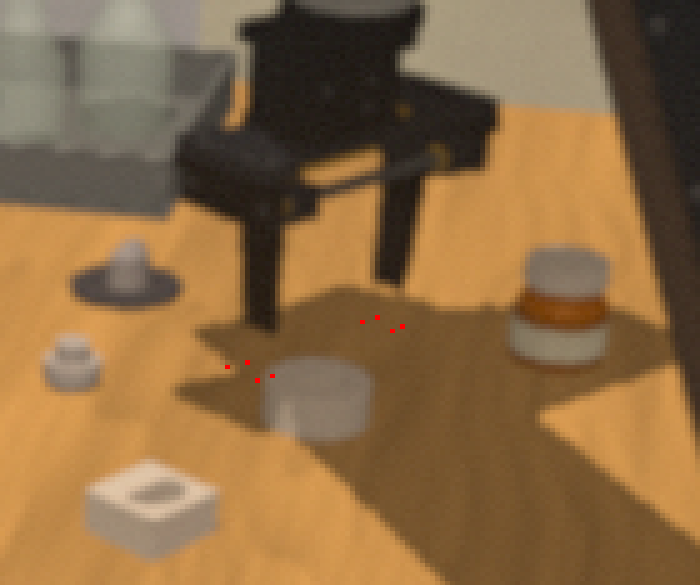

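```bash
python3 - <<'E'
from h import *
q=cv2.imread('pics/side1.png')
P=dict(cr=(406.9,-231.4,28),cs=(467.9,-71.9,28),ch=(457.8,89.6,28),co=(409.4,225.9,28),pr=(551.6,-391.2,4),ps=(628.1,-126.7,4),ph=(532.7,356.7,4),po=(650.5,111.6,4))
for k,v in P.items():
    u=proj('side',v)[0]; print(k,u.round(1)); cv2.circle(q,tuple(int(x) for x in u.round()),1,(0,0,255),-1)
cv2.imwrite('pics/side1p.png',q)
p,d=read_camera('top'); cv2.imwrite('pics/top1.png',p)
s=env.state(); m=s['eef_pos'];yaw=s['tcp_rot'][2]; print(m)
b=np.array([np.sin(yaw),-np.cos(yaw),0]); a=np.array([np.cos(yaw),np.sin(yaw),0])
q=cv2.convertScaleAbs(p,alpha=2.5)
for sg in(-1,1):
  for e in(-10,10):
    for o in (47.5,59.5):
      u=proj('top',m+sg*o*b+e*a)[0]; cv2.circle(q,tuple(int(v) for v in u.round()),0,(0,0,255),-1)
cv2.imwrite('pics/top1z.png',cv2.resize(q[230:350,350:500],None,fx=5,fy=5,interpolation=cv2.INTER_NEAREST))
E
```

```text
cr [362.4 214. ]
cs [329.3 238.6]
ch [318.8 273.8]
co [327.1 314.7]
pr [324.  192.9]
ps [275.6 228.6]
ph [246.1 357.7]
po [235.4 275.2]
[ 406.87932669 -233.57640254   50.9288306 ]
```

View pics/side1p.png

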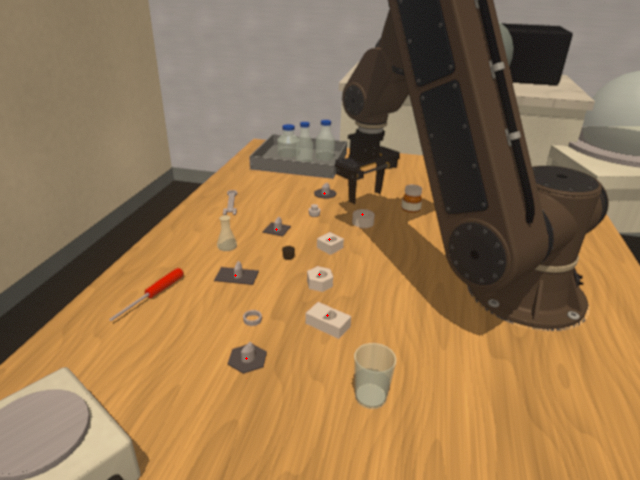

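View pics/top1z.png

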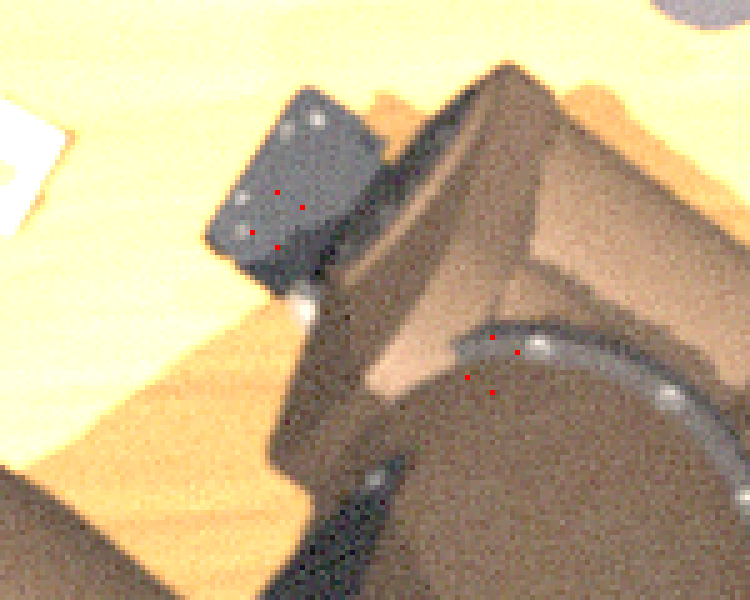

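```bash
python3 - <<'E'
from h import *
p,d=read_camera('side'); cv2.imwrite('pics/side2.png',p)
C=cloud('side',d); s=env.state(); print(s['eef_pos'],s['tcp_rot'])
for u,v in [(352,200),(351,195),(353,190),(352,201),(353,202),(378,191),(379,185),(378,192)]: print(u,v,p[v,u],C[v,u].round(1))
E
```

```text
[ 407.10666534 -233.52922534   51.26908536] [ 3.14141769e+00 -2.65771994e-03 -6.21302886e-01]
352 200 [22 32 43] [ 433.4 -192.1   85.7]
351 195 [22 30 42] [ 436.4 -188.4  101.5]
353 190 [19 27 35] [ 431.2 -182.6  119.2]
352 201 [28 39 54] [ 433.1 -191.9   82.8]
353 202 [31 47 66] [ 429.2 -184.3   83.9]
378 191 [24 34 46] [ 373.2 -271.2   85.1]
379 185 [23 28 38] [ 371.7 -267.2  105.1]
378 192 [37 65 89] [ 372.6 -267.6   83.7]
```

```bash
python3 - <<'E'
from h import *
d=read_camera('side')[1]
p=cv2.imread('pics/side2.png')
C=cloud('side',d)
for n,u,v in [('sq top',334,236),('round top',356,213),('table',345,225),('table',300,215)]: print(n,p[v,u],np.median(C[v-1:v+2,u-1:u+2].reshape(-1,3),0).round(1))
cv2.imwrite('pics/s2z.png',cv2.resize(p[120:240,310:430],None,fx=5,fy=5,interpolation=cv2.INTER_CUBIC))
E
```

```text
sq top [143 172 195] [459.3 -90.9  27.5]
round top [ 95 112 129] [ 424.7 -227.8   30.4]
table [ 73 139 195] [ 450.1 -205.1    0.8]
table [ 77 144 203] [ 586.8 -228.     1. ]
```

View pics/s2z.png

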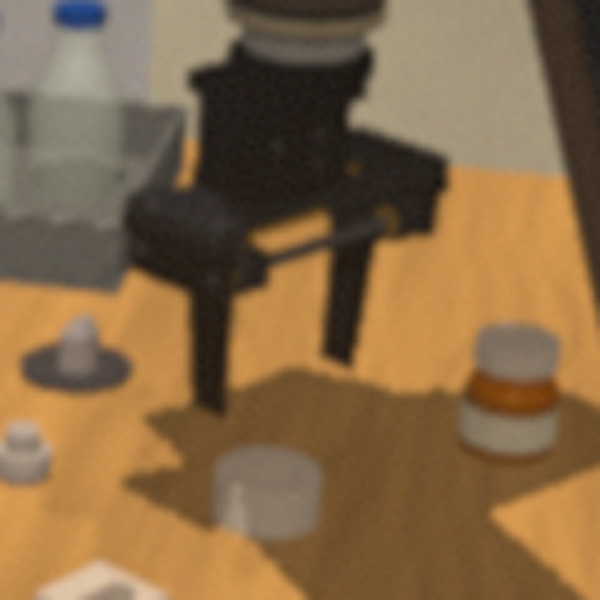

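arm_command(targets=[[[0,0,0],[-0.001,-0.002,0.02],0],[[0,0,0],[-0.001,-0.002,0.04],0],[[0,0,0],[-0.001,-0.002,0.044],0],[[0,0,0],[-0.001,-0.002,0.044],0]])

```text
t: 2.2
eef_pos: [407.1, -230.4, 6.3]
tcp_rot: [3.141, -0.001, -0.62]
ft_force: [-0.4, -0.1, 0.7]
opening: 0.998
```

```bash
python3 - <<'E'
from h import *
p,d=read_camera('side'); cv2.imwrite('pics/side3.png',p)
C=cloud('side',d); s=env.state(); print(s['eef_pos'],s['tcp_rot'],s['ft_force'])
for u in (351,352,353,377,378,379):
  for v in range(196,226,3):
    if p[v,u].max()<60: print(u,v,C[v,u].round(1),end=' ')
  print()
cv2.imwrite('pics/s3z.png',cv2.resize(p[120:240,310:430],None,fx=5,fy=5,interpolation=cv2.INTER_CUBIC))
E
```

```text
[ 407.25377358 -230.44747309    6.59460225] [ 3.14147432e+00 -1.13569358e-03 -6.20272208e-01] [-0.36058551 -0.60408594 -0.27105314]
351 196 [ 429.9 -143.9  119.4] 351 199 [ 433.9 -175.7   96. ] 351 202 [ 434.1 -180.9   84.8] 351 205 [ 433.5 -180.6   76.2] 351 208 [ 432.9 -179.6   67.9] 351 211 [ 432.2 -179.    59.3] 351 214 [ 432.2 -182.4   48.6] 
352 196 [ 427.9 -147.6  118. ] 352 199 [ 431.1 -174.5   96.9] 352 202 [ 430.9 -177.    87. ] 352 205 [ 430.8 -180.3   76.7] 352 208 [ 429.8 -177.2   69.4] 352 211 [ 429.8 -180.7   58.8] 352 214 [ 428.9 -178.2   51.2] 352 217 [ 429.2 -184.9   38.7] 
353 196 [ 425.1 -146.4  118.9] 353 199 [ 429.6 -182.7   93.4] 353 202 [ 429.2 -183.7   84.2] 353 205 [ 428.  -179.4   77.5] 353 208 [ 427.8 -181.8   67.5] 
377 196 [ 374.2 -265.7   72.1] 377 199 [ 373.2 -263.9   63.8] 377 202 [ 372.6 -266.4   53.4] 377 205 [ 371.5 -262.2   46.2] 
378 196 [ 371.  -260.6   74.8] 378 199 [ 370.5 -264.3   64. ] 378 202 [ 369.5 -262.1   55.9] 378 205 [ 368.8 -264.    45.7] 
379 196 [ 368.4 -262.1   74.4] 379 199 [ 367.7 -264.    64.5]
```

View pics/s3z.png

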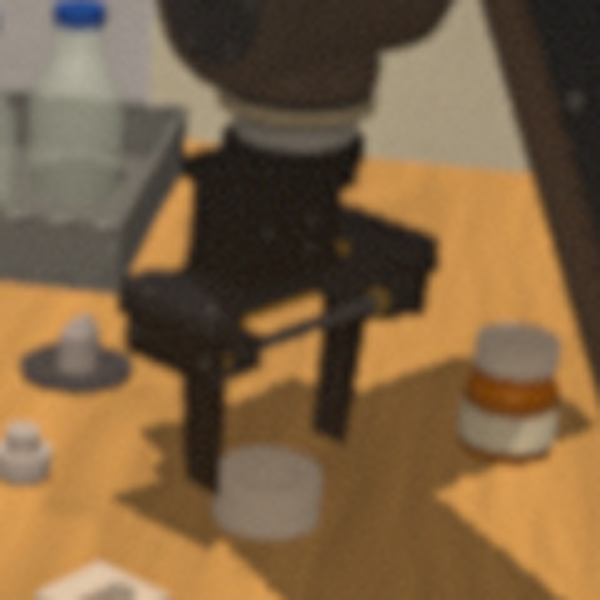

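arm_command(targets=[[[0,0,0],[0,-0.001,0.005],0],[[0,0,0],[0,-0.001,0.0065],0],[[0,0,0],[0,-0.001,0.0065],0]])

```text
t: 2.55
eef_pos: [407.5, -229.3, -0.7]
tcp_rot: [3.142, -0.0, -0.62]
ft_force: [-0.0, 0.3, 0.9]
opening: 1.004
```

arm_command(targets=[[[0,0,0],[0,0,0.001],0],[[0,0,0],[0,0,0.0015],0],[[0,0,0],[0,0,0.0015],0]])

```text
t: 2.85
eef_pos: [407.5, -229.2, -2.4]
tcp_rot: [3.142, 0.0, -0.62]
ft_force: [-0.5, 0.0, 0.5]
opening: 0.999
```

arm_command(targets=[[[0,0,0],[0.001,0.002,0.007],0],[[0,0,0],[0.001,0.002,0.014],0],[[0,0,0],[0.001,0.002,0.018],0],[[0,0,0],[0.001,0.002,0.018],0]])

```text
t: 3.25
eef_pos: [406.8, -231.3, -21.2]
tcp_rot: [3.142, 0.001, -0.62]
ft_force: [-0.2, -0.1, 0.4]
opening: 0.996
```

```bash
python3 - <<'E'
from h import *
p,d=read_camera('side'); cv2.imwrite('pics/side4.png',p)
C=cloud('side',d); s=env.state(); print(s['eef_pos'],s['tcp_rot'],s['ft_force'])
for u in (350,351,352,377,378,379):
  for v in range(200,230,2):
    if p[v,u].max()<60: print(u,v,C[v,u].round(0),end=' ')
  print()
cv2.imwrite('pics/s4z.png',cv2.resize(p[120:240,310:430],None,fx=5,fy=5,interpolation=cv2.INTER_CUBIC))
E
```

```text
[ 406.89302136 -231.30847457  -20.8381394 ] [ 3.14157133e+00  9.84708694e-04 -6.20300846e-01] [-0.42831431 -0.40867857 -0.29048405]
350 200 [ 433. -149.  105.] 350 202 [ 432. -147.  101.] 350 204 [ 432. -148.   95.] 350 206 [ 431. -146.   90.] 350 208 [ 436. -182.   66.] 350 210 [ 435. -182.   61.] 350 212 [ 435. -184.   53.] 350 214 [ 435. -183.   48.] 350 216 [ 435. -184.   41.] 350 218 [ 434. -181.   37.] 350 220 [ 434. -187.   28.] 350 222 [ 434. -183.   24.] 350 224 [ 434. -187.   15.] 
351 200 [ 430. -152.  104.] 351 202 [ 430. -151.   99.] 351 204 [ 430. -152.   93.] 351 206 [ 429. -147.   90.] 351 208 [ 433. -178.   69.] 351 210 [ 432. -176.   64.] 351 212 [ 432. -179.   56.] 351 214 [ 432. -179.   50.] 351 216 [ 432. -181.   43.] 351 218 [ 431. -179.   38.] 351 220 [ 430. -176.   34.] 351 222 [ 430. -180.   26.] 351 224 [ 431. -186.   17.] 
352 200 [ 427. -147.  107.] 352 202 [ 427. -147.  102.] 352 204 [ 426. -148.   96.] 352 206 [ 426. -145.   91.] 352 208 [ 430. -179.   68.] 352 210 [ 430. -182.   61.] 352 212 [ 429. -179.   57.] 352 214 [ 429. -177.   52.] 352 216 [ 429. -183.   43.] 352 218 [ 429. -184.   36.] 352 220 [ 428. -180.   32.] 352 222 [ 428. -184.   24.] 352 224 [ 427. -181.   19.] 
377 200 [ 373. -266.   60.] 377 202 [ 372. -263.   55.] 377 204 [ 372. -268.   47.] 377 206 [ 372. -266.   41.] 377 208 [ 371. -268.   34.] 377 210 [ 371. -270.   27.] 377 212 [ 370. -266.   23.] 377 214 [ 370. -271.   14.] 
378 200 [ 370. -266.   60.] 378 202 [ 370. -267.   54.] 378 204 [ 370. -269.   46.] 378 206 [ 369. -265.   42.] 378 208 [ 368. -266.   35.] 378 210 [ 368. -270.   27.] 
379 200 [ 368. -266.   61.] 379 202 [ 367. -266.   54.] 379 204 [ 367. -269.   47.]
```

View pics/s4z.png

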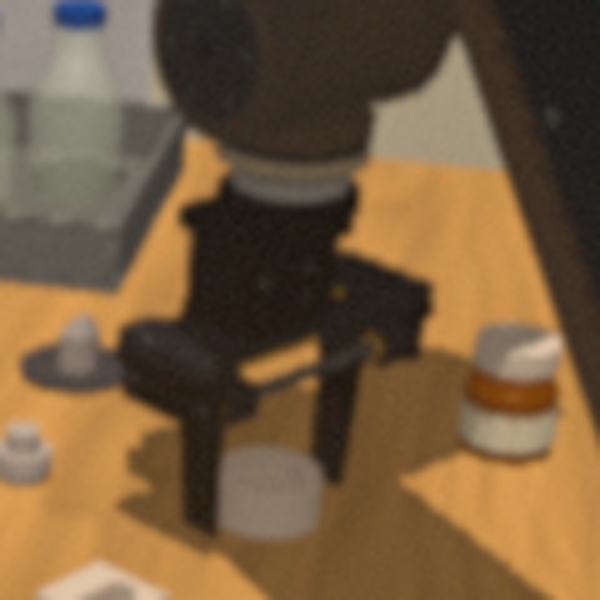

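arm_command(targets=[[[0,0,0],[0,0,0.004],0],[[0,0,0],[0,0,0.007],0],[[0,0,0],[0,0,0.007],0]])

```text
t: 3.6
eef_pos: [407.0, -231.4, -27.7]
tcp_rot: [3.142, 0.0, -0.62]
ft_force: [-0.1, -1.0, -0.6]
opening: 0.998
```

arm_command(targets=[[[0,0,0],[0,0,0],255],[[0,0,0],[0,0,0],255],[[0,0,0],[0,0,0],255],[[0,0,0],[0,0,0],255],[[0,0,0],[0,0,0],255],[[0,0,0],[0,0,0],255],[[0,0,0],[0,0,0],255],[[0,0,0],[0,0,0],255]])

```text
t: 4.4
eef_pos: [407.2, -231.5, -27.3]
tcp_rot: [3.142, -0.0, -0.62]
ft_force: [-0.7, -0.1, 2.2]
opening: 0.623
```

arm_command(targets=[[[0,0,0],[0,0,-0.03],255],[[0,0,0],[0,0,-0.08],255],[[0,0,0],[0,0,-0.12],255],[[0,0,0],[0,0,-0.12],255],[[0,0,0],[0,0,-0.12],255]])

```text
t: 4.9
eef_pos: [407.2, -231.4, 92.9]
tcp_rot: [3.142, -0.002, -0.62]
ft_force: [-0.5, 0.0, -1.0]
opening: 0.624
```

```bash
python3 mv.py 551.6 -391.2 92 -0.602
```

```text
t 4.9 meas [ 407.2 -231.4   92.9] yaw [ 3.142e+00 -2.000e-03 -6.200e-01] F [-0.5  0.  -1. ] op 0.624 j [-0.66  0.41  2.04 -0.    0.7   1.53]
rz -0.018  t 0.2104 0.0461 0.0009
```

arm_command(targets=[[[0,0,-0.018],[0.04,0.009,0],255],[[0,0,-0.018],[0.088,0.019,0],255],[[0,0,-0.018],[0.136,0.03,0],255],[[0,0,-0.018],[0.18,0.04,0],255],[[0,0,-0.018],[0.2104,0.0461,0.001],255],[[0,0,-0.018],[0.2104,0.0461,0.001],255],[[0,0,-0.018],[0.2104,0.0461,0.001],255]])

```text
t: 5.6
eef_pos: [550.5, -390.5, 88.7]
tcp_rot: [-3.141, 0.004, -0.603]
ft_force: [-0.4, -0.0, -0.9]
opening: 0.622
```

```bash
python3 mv.py 551.6 -391.2 32 -0.602;python3 - <<'E'
from h import *
p,d=read_camera('side')
cv2.imwrite('pics/s5z.png',cv2.resize(p[100:220,260:380],None,fx=5,fy=5,interpolation=cv2.INTER_CUBIC))
p,d=read_camera('top')
cv2.imwrite('pics/t5z.png',cv2.resize(p[160:280,430:550],None,fx=5,fy=5,interpolation=cv2.INTER_CUBIC))
E
```

```text
t 5.6 meas [ 550.5 -390.5   88.7] yaw [-3.141  0.004 -0.603] F [-0.4 -0.  -0.9] op 0.622 j [-0.71  0.66  1.52 -0.    0.97  1.46]
rz -0.001  t 0.0012 -0.0000 0.0567
```

View pics/s5z.png

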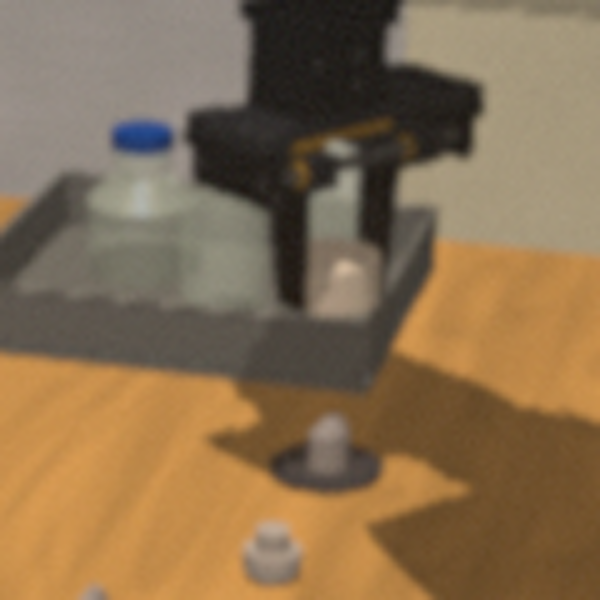

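View pics/t5z.png

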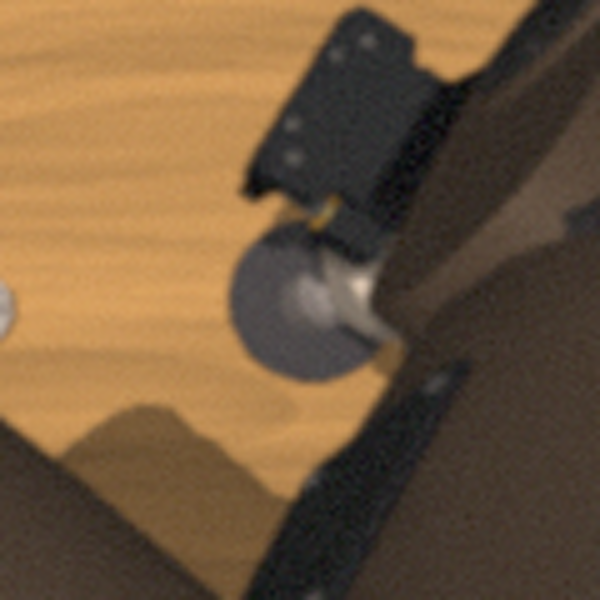

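```bash
python3 - <<'E'
from h import *
print(proj('side',[(551.6,-391.2,38),(551.6,-391.2,4),(551,-391,116),(551,-391,144),(551,-391,130)]).round(1))
E
python3 mv.py 551.6 -391.2 25 -0.602
```

```text
[[324.3 182.9]
 [324.  192.9]
 [325.3 159.2]
 [325.6 150.4]
 [325.5 154.8]]
t 5.7 meas [ 550.5 -390.1   90.2] yaw [-3.141e+00  3.000e-03 -6.020e-01] F [ 0.6  0.3 -0.6] op 0.625 j [-0.71  0.66  1.52 -0.    0.97  1.46]
rz 0.000  t 0.0015 0.0003 0.0652
```

arm_command(targets=[[[0,0,0],[0.0015,0.0005,0.035],255],[[0,0,0],[0.0015,0.0005,0.07],255],[[0,0,0],[0.0015,0.0005,0.075],255],[[0,0,0],[0.0015,0.0005,0.075],255],[[0,0,0],[0.0015,0.0005,0.075],255]])

```text
t: 6.2
eef_pos: [553.0, -392.8, 18.4]
tcp_rot: [3.141, -0.002, -0.602]
ft_force: [-0.3, -0.3, -1.0]
opening: 0.626
```

```bash
python3 mv.py 551.6 -391.2 0 -0.602
```

```text
t 6.2 meas [ 553.  -392.8   18.4] yaw [ 3.141e+00 -2.000e-03 -6.020e-01] F [-0.3 -0.3 -1. ] op 0.626 j [-0.71  0.75  1.56 -0.    0.83  1.46]
rz 0.000  t -0.0021 -0.0005 0.0184
```

arm_command(targets=[[[0,0,0],[-0.002,-0.0005,0.005],255],[[0,0,0],[-0.002,-0.0005,0.01],255],[[0,0,0],[-0.002,-0.0005,0.014],255],[[0,0,0],[-0.002,-0.0005,0.014],255]])

```text
t: 6.6
eef_pos: [550.9, -390.8, 2.2]
tcp_rot: [-3.142, 0.001, -0.602]
ft_force: [0.6, 0.1, -1.8]
opening: 0.627
```

```bash
python3 mv.py 551.6 -391.2 0 -0.602
```

```text
t 6.6 meas [ 550.9 -390.8    2.2] yaw [-3.142e+00  1.000e-03 -6.020e-01] F [ 0.6  0.1 -1.8] op 0.627 j [-0.71  0.77  1.57 -0.    0.8   1.46]
rz -0.000  t 0.0008 -0.0001 0.0022
```

No contact yet, and it is already inside the taper. I'll keep lowering.

arm_command(targets=[[[0,0,0],[0.0005,0,0.005],255],[[0,0,0],[0.0005,0,0.01],255],[[0,0,0],[0.0005,0,0.012],255],[[0,0,0],[0.0005,0,0.012],255]])

```text
t: 7.0
eef_pos: [551.3, -391.2, -9.9]
tcp_rot: [3.141, 0.001, -0.602]
ft_force: [-1.1, -1.3, -2.1]
opening: 0.62
```

arm_command(targets=[[[0,0,0],[0,0,0.004],255],[[0,0,0],[0,0,0.008],255],[[0,0,0],[0,0,0.011],255],[[0,0,0],[0,0,0.011],255]])

```text
t: 7.4
eef_pos: [551.4, -391.3, -20.9]
tcp_rot: [3.141, 0.0, -0.602]
ft_force: [-0.6, -2.6, -2.6]
opening: 0.627
```

arm_command(targets=[[[0,0,0],[0,0,0.002],255],[[0,0,0],[0,0,0.002],255],[[0,0,0],[0,0,0.002],0],[[0,0,0],[0,0,0.002],0],[[0,0,0],[0,0,0.002],0],[[0,0,0],[0,0,0.002],0],[[0,0,0],[0,0,0.002],0]])

```text
t: 8.1
eef_pos: [551.6, -391.2, -22.3]
tcp_rot: [-3.142, -0.0, -0.602]
ft_force: [0.8, 0.7, -0.2]
opening: 0.973
```

arm_command(targets=[[[0,0,0],[0,0,-0.03],0],[[0,0,0],[0,0,-0.08],0],[[0,0,0],[0,0,-0.115],0],[[0,0,0],[0,0,-0.115],0]])

```text
t: 8.5
eef_pos: [553.4, -392.8, 98.1]
tcp_rot: [3.141, -0.008, -0.602]
ft_force: [0.7, -0.8, -0.2]
opening: 0.999
```

```bash
python3 mv.py 467.9 -71.9 92 -0.53;python3 - <<'E'
from h import *
p,d=read_camera('side')
cv2.imwrite('pics/s6z.png',cv2.resize(p[100:220,260:380],None,fx=5,fy=5,interpolation=cv2.INTER_CUBIC))
E
```

```text
t 8.5 meas [ 553.4 -392.8   98.1] yaw [ 3.141 -0.008 -0.602] F [ 0.7 -0.8 -0.2] op 0.999 j [-0.71  0.65  1.51 -0.    0.97  1.46]
rz -0.072  t -0.2522 -0.2160 0.0061
```

View pics/s6z.png

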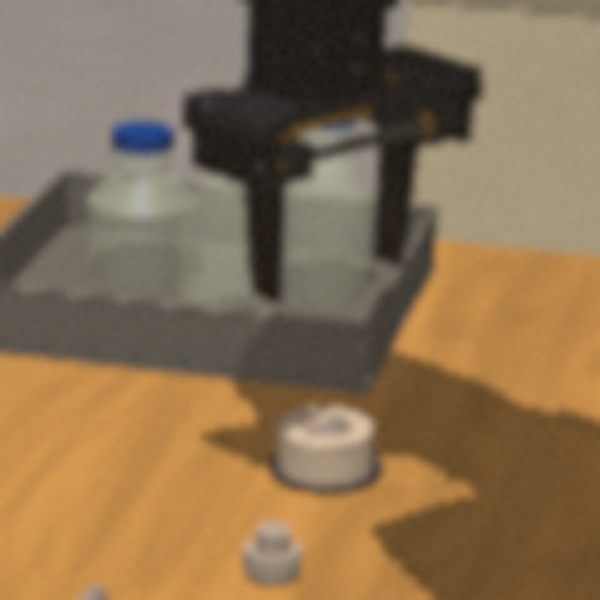

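The round collar is seated flat on its plate, with the post tip protruding at about (325,182). Next is the square collar.

arm_command(targets=[[[0,0,-0.072],[-0.252,-0.216,0],0],[[0,0,-0.072],[-0.252,-0.216,0],0],[[0,0,-0.072],[-0.252,-0.216,0],0],[[0,0,-0.072],[-0.252,-0.216,0],0],[[0,0,-0.072],[-0.252,-0.216,0],0],[[0,0,-0.072],[-0.252,-0.216,0],0],[[0,0,-0.072],[-0.252,-0.216,0],0],[[0,0,-0.072],[-0.252,-0.216,0],0]])

```text
t: 9.35
eef_pos: [464.1, -67.2, 91.8]
tcp_rot: [3.141, 0.003, -0.527]
ft_force: [-0.0, -0.3, -0.2]
opening: 1.001
```

```bash
python3 mv.py 467.9 -71.9 0 -0.53
```

```text
t 9.35 meas [464.1 -67.2  91.8] yaw [ 3.141e+00  3.000e-03 -5.270e-01] F [-0.  -0.3 -0.2] op 1.001 j [-0.28  0.41  2.03  0.    0.7   1.81]
rz 0.003  t 0.0056 0.0021 0.0918
```

arm_command(targets=[[[0,0,0.003],[0.0045,0.0015,0.04],0],[[0,0,0.003],[0.0045,0.0015,0.08],0],[[0,0,0.003],[0.0045,0.0015,0.092],0],[[0,0,0.003],[0.0045,0.0015,0.092],0],[[0,0,0.003],[0.0045,0.0015,0.092],0]])

```text
t: 9.85
eef_pos: [469.3, -74.5, 0.4]
tcp_rot: [3.141, 0.001, -0.534]
ft_force: [0.3, 0.1, 0.6]
opening: 1.002
```

```bash
python3 mv.py 467.9 -71.9 -27.7 -0.53
```

```text
t 9.85 meas [ 4.693e+02 -7.450e+01  4.000e-01] yaw [ 3.141e+00  1.000e-03 -5.340e-01] F [0.3 0.1 0.6] op 1.002 j [-0.3   0.58  2.09 -0.    0.47  1.81]
rz -0.004  t -0.0025 -0.0015 0.0281
```

arm_command(targets=[[[0,0,-0.003],[-0.0025,-0.0015,0.014],0],[[0,0,-0.003],[-0.0025,-0.0015,0.0275],0],[[0,0,-0.003],[-0.0025,-0.0015,0.0275],0],[[0,0,-0.003],[-0.0025,-0.0015,0.0275],0]])

```text
t: 10.25
eef_pos: [468.4, -71.8, -26.1]
tcp_rot: [-3.141, -0.001, -0.53]
ft_force: [0.2, 0.4, 0.5]
opening: 1.003
```

arm_command(targets=[[[0,0,0],[0,0,0],255],[[0,0,0],[0,0,0],255],[[0,0,0],[0,0,0],255],[[0,0,0],[0,0,0],255],[[0,0,0],[0,0,0],255],[[0,0,0],[0,0,0],255],[[0,0,0],[0,0,0],255],[[0,0,0],[0,0,0],255]])

```text
t: 11.05
eef_pos: [467.9, -71.5, -26.9]
tcp_rot: [3.141, 0.0, -0.53]
ft_force: [-0.7, -1.0, 1.8]
opening: 0.5
```

arm_command(targets=[[[0,0,0],[0,0,-0.03],255],[[0,0,0],[0,0,-0.08],255],[[0,0,0],[0,0,-0.12],255],[[0,0,0],[0,0,-0.12],255],[[0,0,0],[0,0,-0.12],255]])

```text
t: 11.55
eef_pos: [468.0, -71.5, 93.4]
tcp_rot: [-3.141, -0.002, -0.53]
ft_force: [0.5, 0.3, -0.4]
opening: 0.506
```

```bash
python3 mv.py 628.1 -126.7 92 -0.1
```

```text
t 11.55 meas [468.  -71.5  93.4] yaw [-3.141e+00 -2.000e-03 -5.300e-01] F [ 0.5  0.3 -0.4] op 0.506 j [-0.29  0.41  2.02 -0.    0.71  1.81]
rz -0.430  t 0.1660 -0.0333 0.0014
```

arm_command(targets=[[[0,0,-0.14],[0.04,-0.008,0],255],[[0,0,-0.28],[0.08,-0.016,0],255],[[0,0,-0.4],[0.12,-0.024,0],255],[[0,0,-0.43],[0.15,-0.03,0],255],[[0,0,-0.43],[0.166,-0.0333,0.001],255],[[0,0,-0.43],[0.166,-0.0333,0.001],255],[[0,0,-0.43],[0.166,-0.0333,0.04],255],[[0,0,-0.43],[0.166,-0.0333,0.07],255]])

```text
t: 12.35
eef_pos: [626.2, -126.1, 20.5]
tcp_rot: [-3.141, 0.002, -0.1]
ft_force: [-0.1, -0.0, -1.6]
opening: 0.501
```

arm_command(targets=[[[0,0,0],[0,0,0],255],[[0,0,0],[0,0,0],255]])

```text
t: 12.55
eef_pos: [627.2, -126.4, 22.7]
tcp_rot: [-3.141, 0.002, -0.1]
ft_force: [-0.8, -0.5, -1.0]
opening: 0.501
```

```bash
python3 mv.py 628.1 -126.7 3 -0.1
```

```text
t 12.55 meas [ 627.2 -126.4   22.7] yaw [-3.141e+00  2.000e-03 -1.000e-01] F [-0.8 -0.5 -1. ] op 0.501 j [-0.3   0.7   1.66 -0.    0.78  1.37]
rz -0.000  t 0.0009 0.0002 0.0197
```

arm_command(targets=[[[0,0,0],[0.0005,0,0.007],255],[[0,0,0],[0.0005,0,0.013],255],[[0,0,0],[0.0005,0,0.019],255],[[0,0,0],[0.0005,0,0.019],255]])

```text
t: 12.95
eef_pos: [628.2, -126.7, 3.6]
tcp_rot: [-3.142, 0.001, -0.1]
ft_force: [0.1, 0.5, 0.4]
opening: 0.503
```

arm_command(targets=[[[0,0,0],[0,0,0.005],255],[[0,0,0],[0,0,0.01],255],[[0,0,0],[0,0,0.012],255],[[0,0,0],[0,0,0.012],255]])

```text
t: 13.35
eef_pos: [628.3, -126.9, -8.4]
tcp_rot: [3.142, 0.001, -0.1]
ft_force: [-2.0, -1.9, -3.3]
opening: 0.503
```

Going in with low forces.

arm_command(targets=[[[0,0,0],[0,0,0.005],255],[[0,0,0],[0,0,0.01],255],[[0,0,0],[0,0,0.014],255],[[0,0,0],[0,0,0.014],255],[[0,0,0],[0,0,0.014],255]])

```text
t: 13.85
eef_pos: [628.3, -126.9, -22.4]
tcp_rot: [3.142, 0.001, -0.1]
ft_force: [-2.3, -4.8, -4.7]
opening: 0.504
```

arm_command(targets=[[[0,0,0],[0,0,0],0],[[0,0,0],[0,0,0],0],[[0,0,0],[0,0,0],0],[[0,0,0],[0,0,0],0],[[0,0,0],[0,0,0],0],[[0,0,0],[0,0,0],0]])

```text
t: 14.45
eef_pos: [628.6, -126.7, -21.8]
tcp_rot: [3.142, -0.0, -0.1]
ft_force: [0.4, -0.5, -0.6]
opening: 0.951
```

arm_command(targets=[[[0,0,0],[0,0,-0.03],0],[[0,0,0],[0,0,-0.08],0],[[0,0,0],[0,0,-0.115],0],[[0,0,0],[0,0,-0.115],0]])

```text
t: 14.85
eef_pos: [630.8, -127.4, 98.3]
tcp_rot: [3.14, -0.008, -0.1]
ft_force: [-0.5, -0.0, -0.9]
opening: 1.001
```

```bash
python3 mv.py 457.8 89.6 92 -0.115;python3 - <<'E'
from h import *
p,d=read_camera('side')
cv2.imwrite('pics/s7z.png',cv2.resize(p[140:260,210:330],None,fx=5,fy=5,interpolation=cv2.INTER_CUBIC))
E
```

```text
t 14.85 meas [ 630.8 -127.4   98.3] yaw [ 3.14  -0.008 -0.1  ] F [-0.5 -0.  -0.9] op 1.001 j [-0.3   0.61  1.61 -0.    0.92  1.37]
rz 0.015  t -0.1938 -0.1986 0.0063
```

View pics/s7z.png

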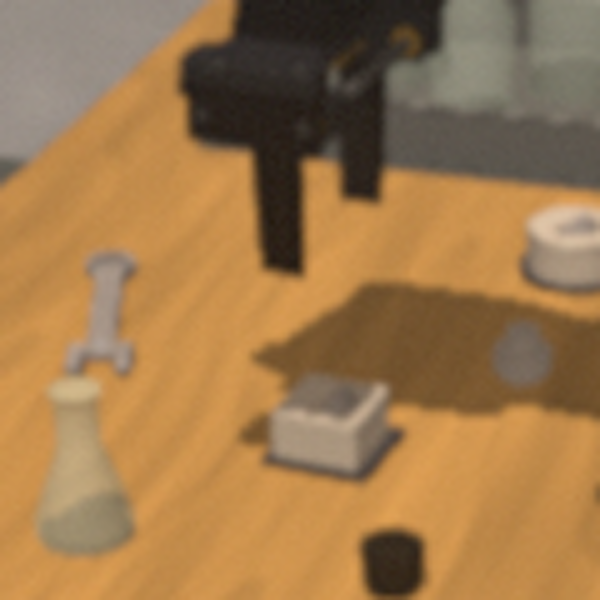

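The square collar is seated flat on its plate, around (275,225) in the full image, and the flask is untouched. Next is the hexagon.

arm_command(targets=[[[0,0,0.015],[-0.193,-0.1986,0.002],0],[[0,0,0.015],[-0.193,-0.1986,0.002],0],[[0,0,0.015],[-0.193,-0.1986,0.002],0],[[0,0,0.015],[-0.193,-0.1986,0.002],0],[[0,0,0.015],[-0.193,-0.1986,0.002],0],[[0,0,0.015],[-0.193,-0.1986,0.002],0],[[0,0,0.015],[-0.193,-0.1986,0.002],0],[[0,0,0.015],[-0.193,-0.1986,0.002],0]])

```text
t: 15.7
eef_pos: [456.1, 90.4, 90.5]
tcp_rot: [3.141, 0.001, -0.114]
ft_force: [0.3, -0.8, 0.2]
opening: 0.996
```

```bash
python3 mv.py 457.8 89.6 0 -0.115
```

```text
t 15.7 meas [456.1  90.4  90.5] yaw [ 3.141e+00  1.000e-03 -1.140e-01] F [ 0.3 -0.8  0.2] op 0.996 j [ 0.05  0.41  2.04 -0.    0.69  1.74]
rz 0.001  t 0.0018 0.0006 0.0905
```

arm_command(targets=[[[0,0,0],[0.001,0.0005,0.04],0],[[0,0,0],[0.001,0.0005,0.08],0],[[0,0,0],[0.001,0.0005,0.092],0],[[0,0,0],[0.001,0.0005,0.092],0],[[0,0,0],[0.001,0.0005,0.092],0]])

```text
t: 16.2
eef_pos: [457.7, 88.9, -1.0]
tcp_rot: [3.141, 0.0, -0.116]
ft_force: [-0.4, 0.5, 0.4]
opening: 0.998
```

```bash
python3 mv.py 457.8 89.6 -27.7 -0.115
```

```text
t 16.2 meas [457.7  88.9  -1. ] yaw [ 3.141  0.    -0.116] F [-0.4  0.5  0.4] op 0.998 j [ 0.05  0.58  2.11 -0.    0.45  1.74]
rz -0.001  t -0.0000 -0.0007 0.0267
```

arm_command(targets=[[[0,0,0],[0,-0.0005,0.014],0],[[0,0,0],[0,-0.0005,0.0265],0],[[0,0,0],[0,-0.0005,0.0265],0],[[0,0,0],[0,-0.0005,0.0265],0]])

```text
t: 16.6
eef_pos: [457.9, 89.9, -26.6]
tcp_rot: [-3.142, -0.001, -0.115]
ft_force: [0.6, -0.4, 0.8]
opening: 1.0
```

arm_command(targets=[[[0,0,0],[0,0,0],255],[[0,0,0],[0,0,0],255],[[0,0,0],[0,0,0],255],[[0,0,0],[0,0,0],255],[[0,0,0],[0,0,0],255],[[0,0,0],[0,0,0],255],[[0,0,0],[0,0,0],255],[[0,0,0],[0,0,0],255]])

```text
t: 17.4
eef_pos: [457.4, 90.0, -27.3]
tcp_rot: [3.141, -0.0, -0.115]
ft_force: [-0.6, -2.2, 2.4]
opening: 0.567
```

arm_command(targets=[[[0,0,0],[0,0,-0.03],255],[[0,0,0],[0,0,-0.08],255],[[0,0,0],[0,0,-0.12],255],[[0,0,0],[0,0,-0.12],255],[[0,0,0],[0,0,-0.12],255]])

```text
t: 17.9
eef_pos: [457.4, 90.1, 92.9]
tcp_rot: [-3.141, -0.002, -0.115]
ft_force: [-0.5, -0.1, -1.6]
opening: 0.566
```

```bash
python3 mv.py 532.7 356.7 92 -0.361
```

```text
t 17.9 meas [457.4  90.1  92.9] yaw [-3.141e+00 -2.000e-03 -1.150e-01] F [-0.5 -0.1 -1.6] op 0.566 j [ 0.05  0.4   2.04 -0.    0.7   1.74]
rz 0.246  t 0.0441 -0.2735 0.0009
```

arm_command(targets=[[[0,0,0.05],[0.007,-0.045,0],255],[[0,0,0.1],[0.015,-0.09,0],255],[[0,0,0.15],[0.022,-0.135,0],255],[[0,0,0.2],[0.029,-0.18,0],255],[[0,0,0.246],[0.037,-0.225,0],255],[[0,0,0.246],[0.0441,-0.265,0.001],255],[[0,0,0.246],[0.0441,-0.2735,0.001],255],[[0,0,0.246],[0.0441,-0.2735,0.001],255]])

```text
t: 18.7
eef_pos: [531.5, 357.3, 88.8]
tcp_rot: [3.139, 0.002, -0.359]
ft_force: [-0.2, 0.1, -1.3]
opening: 0.565
```

```bash
python3 mv.py 532.7 356.7 20 -0.361
```

```text
t 18.7 meas [531.5 357.3  88.8] yaw [ 3.139e+00  2.000e-03 -3.590e-01] F [-0.2  0.1 -1.3] op 0.565 j [ 0.49  0.62  1.61 -0.    0.92  2.42]
rz 0.002  t 0.0013 0.0001 0.0688
```

arm_command(targets=[[[0,0,0],[0,0,0.035],255],[[0,0,0],[0,0,0.068],255],[[0,0,0],[0,0,0.07],255],[[0,0,0],[0,0,0.07],255],[[0,0,0],[0,0,0.07],255]])

```text
t: 19.2
eef_pos: [533.3, 356.4, 22.9]
tcp_rot: [-3.141, -0.001, -0.362]
ft_force: [0.5, 0.0, -1.1]
opening: 0.565
```

```bash
python3 mv.py 532.7 356.7 3 -0.361
```

```text
t 19.2 meas [533.3 356.4  22.9] yaw [-3.141e+00 -1.000e-03 -3.620e-01] F [ 0.5  0.  -1.1] op 0.565 j [ 0.49  0.7   1.66 -0.    0.78  2.42]
rz -0.001  t -0.0006 -0.0001 0.0199
```

arm_command(targets=[[[0,0,0],[-0.0003,0,0.007],255],[[0,0,0],[-0.0003,0,0.013],255],[[0,0,0],[-0.0003,0,0.019],255],[[0,0,0],[-0.0003,0,0.019],255]])

```text
t: 19.6
eef_pos: [531.9, 356.5, 1.7]
tcp_rot: [3.141, 0.001, -0.361]
ft_force: [-0.3, -0.3, -1.0]
opening: 0.567
```

arm_command(targets=[[[0,0,0],[0,0,0.005],255],[[0,0,0],[0,0,0.01],255],[[0,0,0],[0,0,0.012],255],[[0,0,0],[0,0,0.012],255]])

```text
t: 20.0
eef_pos: [532.1, 356.7, -9.9]
tcp_rot: [3.141, 0.0, -0.361]
ft_force: [0.4, -0.4, -1.5]
opening: 0.566
```

arm_command(targets=[[[0,0,0],[0,0,0.005],255],[[0,0,0],[0,0,0.01],255],[[0,0,0],[0,0,0.013],255],[[0,0,0],[0,0,0.013],255],[[0,0,0],[0,0,0.013],255]])

```text
t: 20.5
eef_pos: [532.3, 356.7, -22.5]
tcp_rot: [3.141, 0.0, -0.361]
ft_force: [-0.6, -0.0, -2.0]
opening: 0.569
```

arm_command(targets=[[[0,0,0],[0,0,0],0],[[0,0,0],[0,0,0],0],[[0,0,0],[0,0,0],0],[[0,0,0],[0,0,0],0],[[0,0,0],[0,0,0],0],[[0,0,0],[0,0,0],0]])

```text
t: 21.1
eef_pos: [532.3, 356.7, -22.4]
tcp_rot: [3.142, -0.0, -0.361]
ft_force: [-1.0, 0.5, -1.4]
opening: 0.981
```

arm_command(targets=[[[0,0,0],[0,0,-0.03],0],[[0,0,0],[0,0,-0.08],0],[[0,0,0],[0,0,-0.115],0],[[0,0,0],[0,0,-0.115],0]])

```text
t: 21.5
eef_pos: [534.3, 357.9, 97.7]
tcp_rot: [-3.136, -0.005, -0.361]
ft_force: [0.2, 0.6, -0.2]
opening: 1.0
```

```bash
python3 mv.py 409.4 225.9 92 -0.361;python3 - <<'E'
from h import *
p,d=read_camera('side')
cv2.imwrite('pics/s8z.png',cv2.resize(p[260:410,190:390],None,fx=4,fy=4,interpolation=cv2.INTER_CUBIC))
E
```

```text
t 21.5 meas [534.3 357.9  97.7] yaw [-3.136 -0.005 -0.361] F [ 0.2  0.6 -0.2] op 1.0 j [ 0.49  0.61  1.61 -0.    0.92  2.42]
rz -0.000  t -0.0702 0.1676 0.0057
```

View pics/s8z.png

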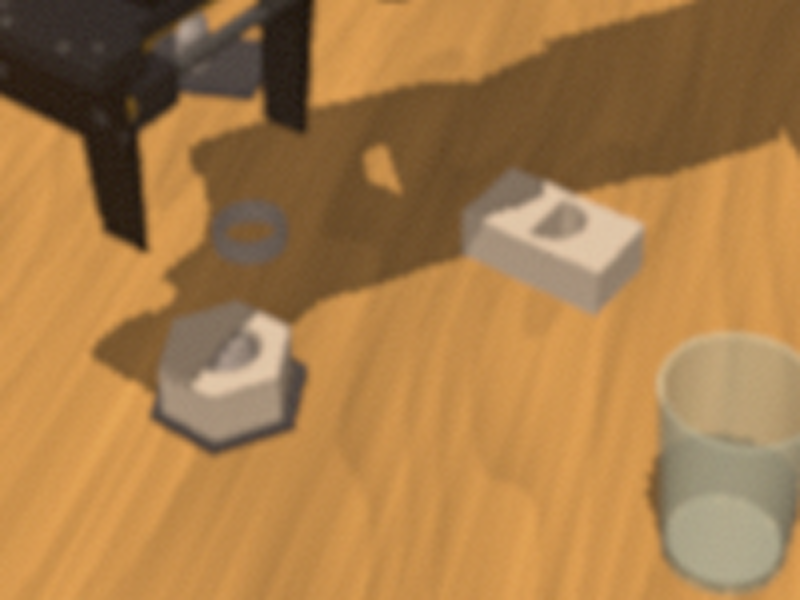

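The hexagon collar is seated, at about (248,355) in the full image, and the oblong collar and beaker haven't moved. Now the oblong.

arm_command(targets=[[[0,0,0],[-0.0695,0.167,0.002],0],[[0,0,0],[-0.0695,0.167,0.002],0],[[0,0,0],[-0.0695,0.167,0.002],0],[[0,0,0],[-0.0695,0.167,0.002],0],[[0,0,0],[-0.0695,0.167,0.002],0],[[0,0,0],[-0.0695,0.167,0.04],0],[[0,0,0],[-0.0695,0.167,0.08],0],[[0,0,0],[-0.0695,0.167,0.08],0]])

```text
t: 22.35
eef_pos: [406.4, 224.4, 8.6]
tcp_rot: [3.136, 0.006, -0.361]
ft_force: [0.7, 0.1, 1.5]
opening: 0.998
```

arm_command(targets=[[[0,0,0],[0,0,0],0],[[0,0,0],[0,0,0],0]])

```text
t: 22.55
eef_pos: [409.0, 225.5, 13.7]
tcp_rot: [-3.141, -0.001, -0.361]
ft_force: [0.4, -0.3, 0.0]
opening: 1.004
```

```bash
python3 mv.py 409.4 225.9 -27.7 -0.361
```

```text
t 22.55 meas [409.  225.5  13.7] yaw [-3.141e+00 -1.000e-03 -3.610e-01] F [ 0.4 -0.3  0. ] op 1.004 j [ 0.36  0.55  2.1  -0.    0.49  2.29]
rz 0.000  t 0.0002 -0.0005 0.0414
```

arm_command(targets=[[[0,0,0],[0,-0.0005,0.015],0],[[0,0,0],[0,-0.0005,0.03],0],[[0,0,0],[0,-0.0005,0.041],0],[[0,0,0],[0,-0.0005,0.041],0],[[0,0,0],[0,-0.0005,0.041],0]])

```text
t: 23.05
eef_pos: [408.9, 225.8, -27.7]
tcp_rot: [-3.141, -0.001, -0.361]
ft_force: [0.3, 0.6, -0.8]
opening: 1.002
```

arm_command(targets=[[[0,0,0],[0,0,0],255],[[0,0,0],[0,0,0],255],[[0,0,0],[0,0,0],255],[[0,0,0],[0,0,0],255],[[0,0,0],[0,0,0],255],[[0,0,0],[0,0,0],255],[[0,0,0],[0,0,0],255],[[0,0,0],[0,0,0],255]])

```text
t: 23.85
eef_pos: [408.4, 225.5, -28.4]
tcp_rot: [3.141, 0.0, -0.361]
ft_force: [0.8, -0.6, 0.9]
opening: 0.463
```

arm_command(targets=[[[0,0,0],[0,0,0],255],[[0,0,0],[0,0,-0.04],255],[[0,0,0],[0,0,-0.08],255],[[0,0,0],[0,0,-0.12],255],[[0,0,0],[0,0,-0.12],255],[[0,0,0],[0,0,-0.12],255]])

```text
t: 24.45
eef_pos: [408.6, 225.6, 91.9]
tcp_rot: [-3.141, -0.001, -0.361]
ft_force: [0.3, -0.2, -1.6]
opening: 0.462
```

```bash
python3 mv.py 650.5 111.6 92 0.1
```

```text
t 24.45 meas [408.6 225.6  91.9] yaw [-3.141e+00 -1.000e-03 -3.610e-01] F [ 0.3 -0.2 -1.6] op 0.462 j [ 0.36  0.41  2.04 -0.    0.69  2.29]
rz -0.461  t 0.2666 0.0211 -0.0001
```

arm_command(targets=[[[0,0,-0.08],[0.044,0.0035,0],255],[[0,0,-0.16],[0.088,0.007,0],255],[[0,0,-0.24],[0.132,0.0105,0],255],[[0,0,-0.32],[0.176,0.014,0],255],[[0,0,-0.4],[0.22,0.0175,0],255],[[0,0,-0.461],[0.266,0.0211,0],255],[[0,0,-0.461],[0.266,0.0211,0],255],[[0,0,-0.461],[0.266,0.0211,0],255]])

```text
t: 25.25
eef_pos: [649.1, 111.1, 88.7]
tcp_rot: [-3.142, 0.004, 0.098]
ft_force: [-0.2, 0.3, -1.4]
opening: 0.461
```

arm_command(targets=[[[0,0,0],[0,0,0.035],255],[[0,0,0],[0,0,0.068],255],[[0,0,0],[0,0,0.07],255],[[0,0,0],[0,0,0.07],255],[[0,0,0],[0,0,0.07],255]])

```text
t: 25.75
eef_pos: [650.2, 112.2, 23.0]
tcp_rot: [3.141, -0.001, 0.1]
ft_force: [-0.3, 0.3, -0.3]
opening: 0.464
```

```bash
python3 mv.py 649.9 111.5 3 0.1
```

```text
t 25.75 meas [650.2 112.2  23. ] yaw [ 3.141e+00 -1.000e-03  1.000e-01] F [-0.3  0.3 -0.3] op 0.464 j [ 0.07  0.72  1.61 -0.    0.81  1.54]
rz 0.000  t -0.0004 0.0007 0.0200
```

arm_command(targets=[[[0,0,0],[-0.0003,0.0005,0.007],255],[[0,0,0],[-0.0003,0.0005,0.013],255],[[0,0,0],[-0.0003,0.0005,0.019],255],[[0,0,0],[-0.0003,0.0005,0.019],255]])

```text
t: 26.15
eef_pos: [649.1, 111.2, 1.7]
tcp_rot: [3.142, 0.001, 0.1]
ft_force: [-0.8, -1.1, 0.0]
opening: 0.461
```

arm_command(targets=[[[0,0,0],[0,0,0.005],255],[[0,0,0],[0,0,0.01],255],[[0,0,0],[0,0,0.012],255],[[0,0,0],[0,0,0.012],255]])

```text
t: 26.55
eef_pos: [649.4, 111.2, -9.9]
tcp_rot: [3.142, 0.001, 0.1]
ft_force: [0.4, 0.1, -1.2]
opening: 0.463
```

arm_command(targets=[[[0,0,0],[0,0,0.005],255],[[0,0,0],[0,0,0.01],255],[[0,0,0],[0,0,0.0135],255],[[0,0,0],[0,0,0.0135],255],[[0,0,0],[0,0,0.0135],255]])

```text
t: 27.05
eef_pos: [649.6, 111.3, -23.0]
tcp_rot: [3.142, 0.0, 0.1]
ft_force: [0.4, 0.0, -1.3]
opening: 0.463
```

arm_command(targets=[[[0,0,0],[0,0,0],0],[[0,0,0],[0,0,0],0],[[0,0,0],[0,0,0],0],[[0,0,0],[0,0,0],0],[[0,0,0],[0,0,0],0],[[0,0,0],[0,0,0],0]])

```text
t: 27.65
eef_pos: [649.6, 111.3, -22.8]
tcp_rot: [3.141, -0.0, 0.1]
ft_force: [-0.6, -0.1, -0.5]
opening: 0.908
```

arm_command(targets=[[[0,0,0],[0,0,-0.03],0],[[0,0,0],[0,0,-0.08],0],[[0,0,0],[0,0,-0.13],0],[[0,0,0],[0,0,-0.16],0],[[0,0,0],[0,0,-0.16],0]])

```text
t: 28.15
eef_pos: [651.5, 111.5, 142.1]
tcp_rot: [3.141, -0.008, 0.1]
ft_force: [-0.5, 0.6, -0.4]
opening: 1.0
```

arm_command(targets=[[[0,0,0],[-0.04,0,0],0],[[0,0,0],[-0.09,0,0],0],[[0,0,0],[-0.14,0,0],0],[[0,0,0],[-0.19,0,0],0],[[0,0,0],[-0.22,0,0],0],[[0,0,0],[-0.22,0,0],0],[[0,0,0],[-0.22,0,0],0]])

```text
t: 28.85
eef_pos: [431.1, 89.4, 137.1]
tcp_rot: [3.142, -0.001, 0.1]
ft_force: [0.9, -0.6, 0.0]
opening: 0.997
```

```bash
python3 mv.py; python3 - <<'E'
from fit import *
p,d=read_camera('top'); cv2.imwrite('pics/top9.png',p)
q,_=read_camera('side'); cv2.imwrite('pics/side9.png',q)
w,dk=masks(p)
E
```

```text
t 28.85 meas [431.1  89.4 137.1] yaw [ 3.142e+00 -1.000e-03  1.000e-01] F [ 0.9 -0.6  0. ] op 0.997 j [ 0.05  0.3   2.05 -0.    0.79  1.53]
```

View pics/top9.png

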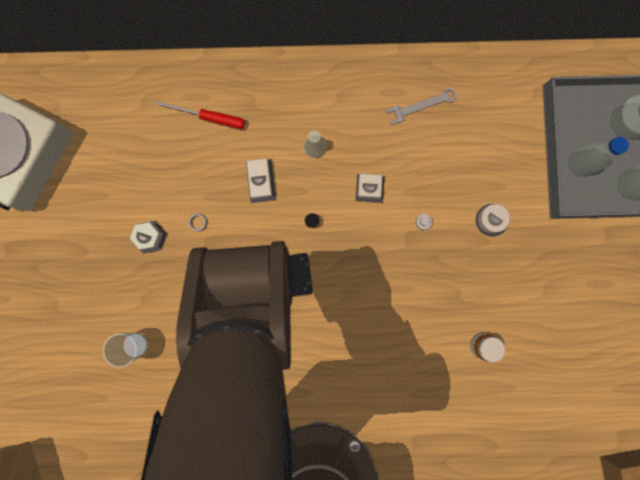

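View pics/side9.png

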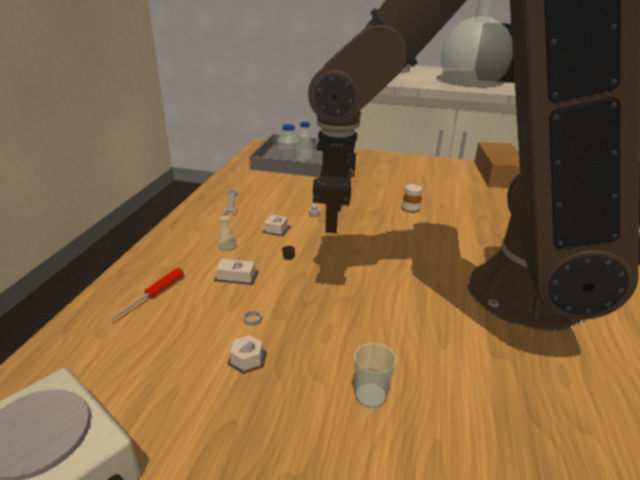

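All four collars are on their own posts, and the flask (315,145) and beaker (125,347) haven't moved. I'll check seating heights and centres numerically.

```bash
python3 - <<'E'
import fit
from fit import *
p=cv2.imread('pics/top9.png'); d=read_camera('top')[1]; w,_=masks(p); C=cloud('top',d)
fit.hole=lambda X,Y: np.full_like(X,-99.)
P=dict(round=(551.6,-391.2,-.605),square=(628.1,-126.7,-.1),hexagon=(532.7,356.7,-.36),oblong=(650.5,111.6,.1))
for k,(x,y,a) in P.items():
    wf=cv2.morphologyEx(w.astype(np.float32),cv2.MORPH_CLOSE,np.ones((9,9)))
    r,_=fit.fit(wf,k,False,x,y,32,yaws=[a])
    m=(np.hypot(C[...,0]-x,C[...,1]-y)<23)&(w>.9)&(d>0)
    Q=C[m]; A=np.c_[Q[:,0]-x,Q[:,1]-y,np.ones(len(Q))]; s=np.linalg.lstsq(A,Q[:,2],rcond=None)[0]
    print(k,'offset',np.round([r[1]-x,r[2]-y,r[3]-a],2),'top z',s[2].round(1),'tilt',np.hypot(*s[:2]).round(3),len(Q))
E
```

```text
Traceback (most recent call last):
AttributeError: 'function' object has no attribute 'fit'
```

```bash
python3 - <<'E'
import fit as F
from h import *
p=cv2.imread('pics/top9.png'); d=read_camera('top')[1]; w,_=F.masks(p); C=cloud('top',d)
F.hole=lambda X,Y: np.full_like(X,-99.)
P=dict(round=(551.6,-391.2,-.605),square=(628.1,-126.7,-.1),hexagon=(532.7,356.7,-.36),oblong=(650.5,111.6,.1))
for k,(x,y,a) in P.items():
    wf=cv2.morphologyEx(w.astype(np.float32),cv2.MORPH_CLOSE,np.ones((9,9)))
    r,_=F.fit(wf,k,False,x,y,32,yaws=[a])
    m=(np.hypot(C[...,0]-x,C[...,1]-y)<23)&(w>.9)&(d>0)
    Q=C[m]; A=np.c_[Q[:,0]-x,Q[:,1]-y,np.ones(len(Q))]; s=np.linalg.lstsq(A,Q[:,2],rcond=None)[0]
    print(k,'offset',np.round([r[1]-x,r[2]-y,r[3]-a],2),'top z',s[2].round(1),'tilt',np.hypot(*s[:2]).round(3),len(Q))
print(env.state()['qvel'].round(3))
E
```

```text
round offset [0.77 2.81 0.07] top z 32.4 tilt 0.024 252
square offset [0.63 2.38 0.01] top z 32.3 tilt 0.073 250
hexagon offset [0.18 1.6  0.01] top z 33.2 tilt 0.016 267
oblong offset [-0.04  1.83 -0.  ] top z 32.9 tilt 0.043 251
[ 0.001 -0.003  0.007 -0.001  0.001  0.   ]
```

```bash
python3 - <<'E'
import fit as F
from h import *
p=cv2.imread('pics/top9.png'); w,_=F.masks(p)
D=np.stack([read_camera('top')[1] for _ in range(4)]); d=np.median(D,0); C=cloud('top',d)
P=dict(round=(551.6,-391.2),square=(628.1,-126.7),hexagon=(532.7,356.7),oblong=(650.5,111.6))
for k,(x,y) in P.items():
    rr=np.hypot(C[...,0]-x,C[...,1]-y)
    m=(rr<29)&(rr>15)&(cv2.erode(w.astype(np.float32),np.ones((3,3)))>.8)
    Q=C[m]; A=np.c_[Q[:,0]-x,Q[:,1]-y,np.ones(len(Q))]; s=np.linalg.lstsq(A,Q[:,2],rcond=None)[0]
    print(k,s.round(3),len(Q))
E
```

```text
round [9.0000e-03 7.0000e-03 3.2423e+01] 287
square [3.0000e-03 1.0000e-03 3.2783e+01] 196
hexagon [-4.000e-03  4.000e-03  3.329e+01] 233
oblong [ 3.0000e-03 -4.0000e-03  3.3177e+01] 257
```

All four collars lie flat with tilt of about 0.01 or less and top faces near 32–33 mm, so each is at home height. Handing in.

```bash
python3 -c "
from cell import env
print(env.job_done(), env.state()['t'])"
```

```text
the job is handed in; nothing more can be done
the job is handed in; nothing more can be done
```

All four collars (round, square, hexagon, oblong) are on their matching keyed posts. Each was turned to match the flat, lowered to the plate and released. I handed the job in at about 29 s of robot time; no verdict was reported.

**Last checks:**
- **Height and tilt:** the top faces measure 32.4–33.3 mm, against 32 mm when seated. Tilt is about 0.01 rad or less.
- **Position:** the fitted outlines are 1.6–2.9 mm from the post axes. Part of that may be the collars' side walls counting in the fit.
- **Rotation:** the square, hexagon and oblong collars are within 0.01 rad. The round one's 0.07 rad means nothing, because a circle doesn't show its rotation. Its turn was confirmed only by the D-hole going onto the post with little force.
- **Glassware:** neither the beaker nor the flask shifted visibly in the last pictures, and the arm stands clear.

**Disagreements:**
- **Fingertip height:** the fingertips are really about 32 mm higher than the reported TCP height. The side camera showed this, and there was no contact at negative reported heights, so I corrected for it in every grasp and placement.
- **Square collar tilt:** my first tilt estimate for it was 0.073 rad, because it included points on the post tip. Repeating it without them gave 0.003 rad.

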